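Lock the card terminal's suction foot to the bar table

TASK

Lock the card-payment terminal to the table: flip the lever of its suction foot up and over its high point until it snaps down fully closed on the other side. The garnish caddy stands on an identical foot and is about to be carried off for refilling, so leave its lever open as it stands.

Things in the scene. Friction and masses are not known exactly. Their poses are not given: they have to be found in the camera images.
- terminal_hinge (a point): Mid hinge pin of the lever on the card terminal's suction foot, 36 mm above the table; fixed. z up; x along the pin; y to the side where the open lever leans (it closes towards -y). The terminal (black, sloped, 160 x 85 mm, 110 mm high, pale screen, grey keys; does not shift) lies on the -x side, 25 to 220 mm off. Foot: black disc 86 mm across; hinge cheeks 46 mm above the table.
- terminal_lever_tip (a point): Centre of the paddle at the free end of the terminal's lever, 75 mm from the pin; moves with it. Bare metal lever, 82 mm from pin to end, 18 wide, 8 thick; paddle 28 wide, 24 long, 11 thick. Open, it leans 60 degrees above level on the hinge's +y side, its end 110 mm above the table; upright, its end is at 118 mm.
- terminal_lever (a joint): Angle of the terminal's lever, rad: 0 open, on its stop; 0.52 upright; 1.92 fully closed, lying 10 degrees above level on the -y side. A spring holds it open with about 4 N at the paddle; the high point is at 0.70, just past upright; beyond it the spring snaps the lever closed and keeps it there.
- caddy_lever (a joint): Angle of the like lever on the foot of the garnish caddy (open steel tray 160 x 90 mm, 73 mm high, three compartments with fruit): 0 open to 1.92 closed; starts open at 0 and is to stay so. Terminal and caddy stand left and right on the table, either way round, their feet 340 mm or more apart.

How it is judged:
By the outcome, as a careful person would: the job done as asked, in the order asked, and still so for the second after the job is handed in, with the robot touching nothing.
It also fails if it takes over 32 s, if anything falls off the work surface, if the arm or the gripper's body presses on something with over 40 N, if the wrist force passes 120 N, or if a joint passes its speed limit or range.

ROBOT

A 7-joint arm with a two-finger parallel gripper is mounted at the origin on the work surface. World frame = base frame: x ahead of the robot, y to its left, z up, the work surface at z = 0. Lengths are in m, angles in rad, forces in N, time in s.
With the tool pointing down it reaches from about 0.4 to 0.9 m from the base axis. Payload 5.5 kg.
Tool frame: the origin (TCP) lies midway between the tips of the shut fingers; the grasp point (between the pads) lies 19 mm behind it (manip.grip_depth is the distance from the TCP to the grasp point, in m); z points along the fingers, x is the direction in which the jaws open and shut, and the axes are right-handed (so a half turn about z gives the same grasp; the last joint's range is limited). The gripper opens to 92 mm and grips with 3 to 60 N. Pads are 19 mm wide; open, the fingers measure 130 mm over their backs; the gripper's body (75 mm by 190 mm) begins 47 mm behind the grasp point.
Start: joints at [1.387, 0.501, -0.427, 1.55, 0.221, 1.138, -0.21], TCP at [0.281, -0.586, 0.227] pointing down, gripper open.
Joint ranges: [-2.88, 2.88], [-0.31, 2.03], [-1.54, 1.56], [0.2, 2.42], [-1.41, 4.55], [0.19, 2.02], [-2.57, 2.57]. Speed limits (rad/s): [2.57, 2.57, 3.14, 3.14, 3.14, 3.14, 3.14].

INTERFACE

Orientations are given as a unit quaternion [x, y, z, w].
In Python, from bench import manip, effector, viewer gives the robot as it stands. Calls block until the motion is done:
- manip.move_pose(position, orientation): joint-space move of the TCP to a pose.
- manip.servo_line(position, ori=None, vel=0.15): straight line of the TCP; ori=None keeps the orientation; vel is the mean speed in m/s.
- manip.movej(angles): joint-space move.
- effector.open_jaws() and effector.close(f_grip=None): open the fingers fully, or close them until they stop; f_grip is the grip in N (None keeps the last).
- manip.sleep(seconds).
- manip.solve_ik(position, orientation): joint angles nearest the present ones, or None.
- viewer.get_image(name): name is "side" or "top"; returns the picture (420x560x3 uint8, red, green, blue); there is no depth.
- viewer.get_calibration(name): a dict with "vfov" (degrees; the focal length in pixels is half the picture's height over the tangent of half this angle, whatever the lens; pixels are square), "cx", "cy" (the principal point, pixels), "eye" and "attitude" of the camera in the world. Camera axes: x right, y down, z forward; pixel columns grow to the right and rows downward; lengths in m; the calibration is good to about 2 mm. A picture is of the moment at which its call begins. get_calibration takes no time and is no camera call.
A pose or a line that the arm cannot do raises manip.PlanningError and nothing moves.
- manip.hand_in(): hands the job in, once; it reports no verdict.
Readings, each from a call of its own:
- manip.current_clock(): time.
- manip.current_q(): joint angles.
- manip.current_joint_velocities(): joint speeds.
- manip.current_tau(): joint torques, N m.
- manip.current_tool_pos(): TCP position.
- manip.current_tcp_rot(): TCP orientation.
- manip.current_force(): force on the tool from outside, world axes, zero at the start.
- manip.current_wrist_torque(): the same for the moment, N m.
- manip.current_finger_gap(): finger opening in m.
Only numpy, scipy, OpenCV 4.12 (cv2) and the standard library are available. Lean on these libraries where they do the work, as an engineer would, in place of code of your own. Each camera call takes 0.05 s, during which the arm holds its last target.

## Working session

There is one attempt and no reset: what is moved stays moved. The work goes in short steps, each a Python script; the robot and the scene stay as the last script left them, time stands still between calls to the robot, and variables do not carry over. Pictures are saved under pics/ and viewed, and the job is handed in when it is done.

```bash
mkdir -p pics; ls; python3 - <<'E'
from bench import manip, effector, viewer
import cv2
for n in("side","top"):
    im=viewer.get_image(n); cv2.imwrite(f"pics/{n}0.png",im[:,:,::-1]); print(n,viewer.get_calibration(n))
print(manip.current_clock(),manip.current_tcp_rot())
E
```

```text
pics
side {'vfov': 48.18831652150265, 'cx': 278.6203953947962, 'cy': 204.82535330437145, 'eye': array([0.06025935, 0.60452609, 0.54361089]), 'attitude': array([-0.28562393,  0.81700276, -0.47476757,  0.15975359])}
top {'vfov': 47.564955814538614, 'cx': 277.52596523772485, 'cy': 210.23150488530283, 'eye': array([ 0.41929673, -0.00172   ,  1.10659691]), 'attitude': array([ 0.71107791, -0.70054284,  0.04406482, -0.04081943])}
0.1 [ 8.46190573e-01 -5.32879624e-01 -7.51248833e-04 -5.06346099e-04]
```

View pics/side0.png

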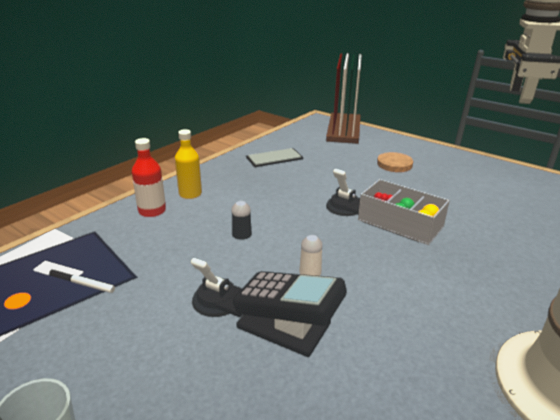

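View pics/top0.png

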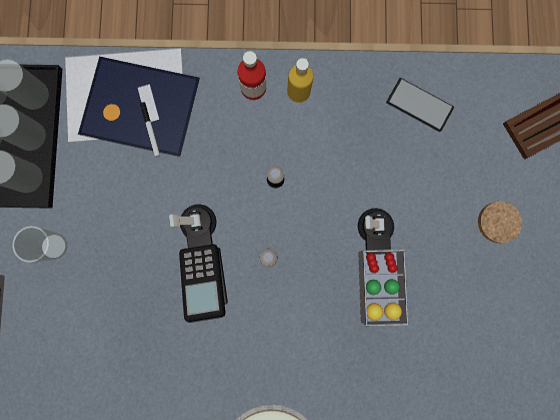

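The terminal (top view, foot at about (198,222)) is on the robot's left, and its lever leans image-left. The caddy's foot is at about (376,225). I'll zoom in for exact pixels.

```bash
python3 - <<'E'
import cv2,numpy as np
t=cv2.imread("pics/top0.png");s=cv2.imread("pics/side0.png")
a=cv2.resize(t[195:275,155:235],(480,480),interpolation=cv2.INTER_CUBIC)
b=cv2.resize(s[245:325,180:260],(480,480),interpolation=cv2.INTER_CUBIC) if 0 else cv2.resize(s[245:325,180:232+0],(312,480),interpolation=cv2.INTER_CUBIC)
cv2.imwrite("pics/z0.png",np.hstack([a,b]))
E
```

```text
(no output)
```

View pics/z0.png

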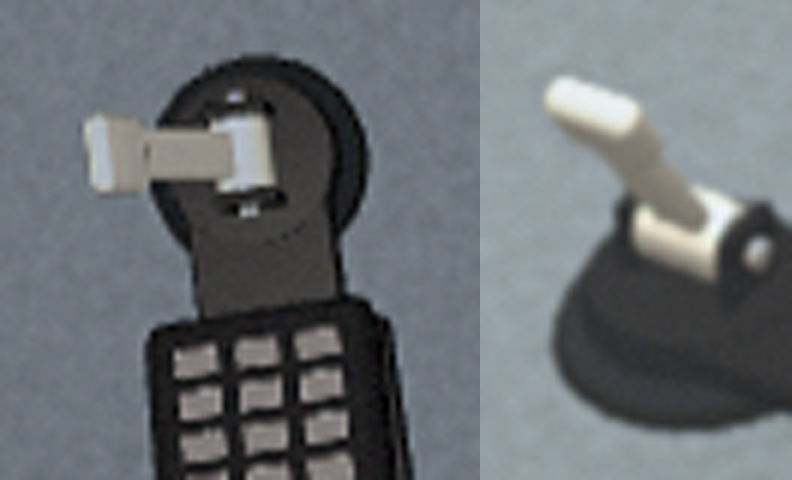

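Top view: pin ends at about (194.2,210.8) and (196.5,230.2), paddle end at about (171.2,220.5). Side view: near pin end at about (226.2,286.7), paddle end at about (198,264).

```bash
cat > h.py <<'E'
from bench import manip, effector, viewer
import numpy as np, cv2
from scipy.spatial.transform import Rotation as R
def ray(n,u,v):
    c=viewer.get_calibration(n); f=210/np.tan(np.radians(c['vfov']/2))
    d=R.from_quat(c['attitude']).apply([(u-c['cx'])/f,(v-c['cy'])/f,1]); return c['eye'],d
def onz(n,u,v,z):
    e,d=ray(n,u,v); return e+d*(z-e[2])/d[2]
def proj(n,p):
    c=viewer.get_calibration(n); f=210/np.tan(np.radians(c['vfov']/2))
    q=R.from_quat(c['attitude']).inv().apply(np.array(p)-c['eye']); return q[:2]/q[2]*f+[c['cx'],c['cy']]
E
python3 - <<'E'
from h import *
np.set_printoptions(precision=4,suppress=True)
a=onz('top',194.2,210.8,.036);b=onz('top',196.5,230.2,.036)
print(a,b,(a+b)/2,np.linalg.norm(a-b)); print(proj('side',b))
print('tip',onz('top',171.2,220.5,.108), 'side near pin',onz('side',226.2,286.7,.036))
# edges of the foot disc (top, z~0)
for u,v in [(155+210/6,195+58/6),(155+368/6,195+155/6)]: print(onz('top',u,v,.01))
# terminal screen corners direction
print(onz('top',180,249,.08),onz('top',186,321,.08))
print('side tip', proj('side',onz('top',171.2,220.5,.108)))
print('tcp',proj('side',manip.current_tool_pos()),manip.current_tool_pos(),proj('top',manip.current_tool_pos()))
E
```

```text
[0.5444 0.1826 0.036 ] [0.5005 0.1759 0.036 ] [0.5225 0.1793 0.036 ] 0.044366410276644584
[226.8507 286.6131]
tip [0.5147 0.2178 0.108 ] side near pin [0.5012 0.1767 0.036 ]
[0.5616 0.1973 0.01  ]
[0.5249 0.1352 0.01  ]
[0.4562 0.2026 0.08  ] [0.3051 0.184  0.08  ]
side tip [199.1989 260.1478]
tcp [519.6912  95.7497] [ 0.2805 -0.5856  0.2258] [597.2463 349.9379]
```

Both views agree to within 1 mm: hinge at (0.5225, 0.179), yaw about 8.5°. Next I raise the arm and stage it on the lever's +y side with the fingers shut.

```bash
cat >> h.py <<'E'
np.set_printoptions(precision=4,suppress=True)
yaw=np.radians(8.5); H=np.array([.5225,.1793,0])
ex=np.array([np.cos(yaw),np.sin(yaw),0]);ey=np.array([-np.sin(yaw),np.cos(yaw),0])
def P(x,y,z): return H+ex*x+ey*y+[0,0,z]
Q1=(R.from_euler('z',yaw)*R.from_euler('x',np.pi)).as_quat()
Q2=(R.from_euler('z',yaw+np.pi)*R.from_euler('x',np.pi)).as_quat()
E
python3 - <<'E'
from h import *
print(manip.current_q())
for q in (Q1,Q2):
    for p in (P(.003,.085,.25),P(.003,.085,.085),P(.003,-.035,.085),P(.003,-.07,.06)): print(manip.solve_ik(p,q))
E
```

```text
[ 1.3872  0.5018 -0.4268  1.5513  0.2208  1.1383 -0.2103]
[ 0.3705  0.6625 -1.2981  1.6984  0.6614  1.303  -0.9143]
[ 0.1733  0.732  -0.9513  1.8344  0.7227  0.9662 -0.9495]
[ 0.2963  0.6154 -0.7929  1.9038  0.5717  0.8635 -0.6435]
[ 0.3656  0.6623 -0.8023  1.9212  0.6399  0.8337 -0.6342]
[ 0.3705  0.6625 -1.2981  1.6984  0.6614  1.303   2.2273]
[ 0.344   0.9904 -1.3063  1.8298  1.0398  1.2113  1.9823]
[ 0.581   0.9501 -1.3054  1.8962  1.0193  1.1722  2.1744]
[ 0.6441  1.0099 -1.3067  1.9138  1.0898  1.1734  2.1954]
```

```bash
python3 - <<'E'
from h import *
effector.close(10)
p=manip.current_tool_pos(); manip.servo_line([p[0],p[1],.33],vel=.2)
manip.move_pose(P(.003,.085,.25),Q1)
print(manip.current_clock(),manip.current_tool_pos(),manip.current_q(),manip.current_force())
manip.servo_line(P(.003,.085,.087),vel=.12)
print(manip.current_clock(),manip.current_tool_pos(),P(.003,.085,.087),manip.current_force(),manip.current_finger_gap())
for n in("side","top"):
    cv2.imwrite(f"pics/{n}1.png",viewer.get_image(n)[:,:,::-1])
t=cv2.imread("pics/top1.png");s=cv2.imread("pics/side1.png")
cv2.imwrite("pics/z1.png",np.hstack([cv2.resize(t[150:290,110:250],(400,400)),cv2.resize(s[200:340,130:270],(400,400))]))
E
```

```text
5.3 [0.5136 0.2628 0.2499] [ 0.3716  0.6625 -1.2972  1.6981  0.6615  1.3031 -0.9142] [ 0.0973 -0.4648  0.1537]
6.8083 [0.5134 0.2642 0.0878] [0.5129 0.2638 0.087 ] [-0.2128  0.3582  0.203 ] 0.0005005154190454495
```

View pics/z1.png

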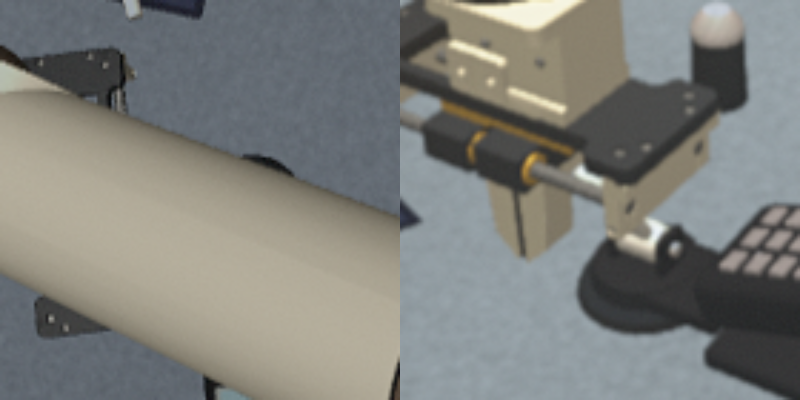

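The side view shows the shut fingers (tip near crop (525,255)) beside the paddle. The gripper's end plate hangs above the foot and the terminal with room to spare. Next is the push along -y.

```bash
python3 - <<'E'
from h import *
for y in (.06,.045,.03,.02,.01,0,-.01,-.02,-.03,-.04):
    manip.servo_line(P(.003,y,.087),vel=.08)
    f=manip.current_force(); print(y,manip.current_clock(),f@ex,f@ey,f[2])
    if np.linalg.norm(f)>25: print('stop');break
cv2.imwrite("pics/side2.png",viewer.get_image("side")[:,:,::-1])
E
```

```text
0.06 7.3667 -1.136822229017822 0.382952099026845 0.5484395455307283
0.045 7.7 0.8192299634200124 5.765013180777149 3.0466109969013577
0.03 8.0333 0.8878307859885732 2.8933889883650927 1.3713861211387923
0.02 8.3083 1.0362114927441437 1.1372539490654197 0.24272510461471375
0.01 8.5833 -0.431462874482557 -0.5510932534987534 0.2542988157470795
0 8.8583 0.5351586333794297 0.296265276862801 -0.5427956752732651
-0.01 9.1333 -0.9827842927027732 -0.4995232694428403 0.11157114004028096
-0.02 9.4083 0.7079870028652773 0.7820985796586397 -1.1533354116766599
-0.03 9.6833 -0.21431749438442288 -0.7775876627827585 -0.14235561136602165
-0.04 9.9583 0.19087316205645039 0.5187816204077124 0.024688268396908488
```

View pics/side2.png

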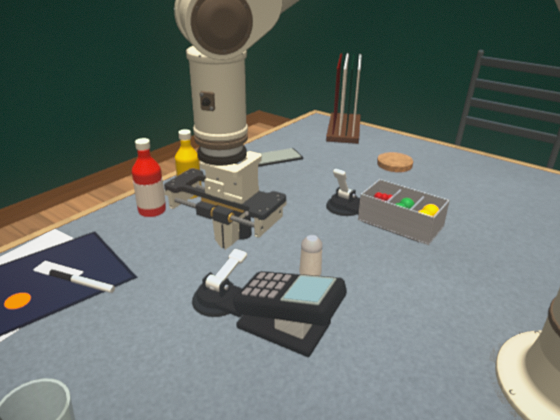

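The lever now points to about (238,257) and the force is gone. I'll compare the tip with its predicted projection at each joint angle.

```bash
python3 - <<'E'
from h import *
for th in (0,.52,.7,1,1.3,1.6,1.75,1.92):
    a=np.pi/3+th; print(th,proj('side',P(0,.075*np.cos(a),.036+.075*np.sin(a))),proj('side',P(0,.082*np.cos(a),.036+.082*np.sin(a))))
print(proj('side',manip.current_tool_pos()))
s=cv2.imread("pics/side2.png");cv2.imwrite("pics/z2.png",cv2.resize(s[220:330,180:290],(600,600),interpolation=cv2.INTER_CUBIC))
E
```

```text
0 [199.1948 262.8408] [197.4876 260.8569]
0.52 [213.2126 245.6671] [212.9432 242.0594]
0.7 [218.22   242.1733] [218.4401 238.2826]
1 [226.0014 239.5192] [226.9491 235.485 ]
1.3 [232.513  240.7573] [234.0315 236.9477]
1.6 [237.2909 245.5027] [239.198  242.2137]
1.75 [238.9403 249.0061] [240.9716 246.0635]
1.92 [240.1823 253.7415] [242.2995 251.2455]
[227.0041 244.9752]
```

View pics/z2.png

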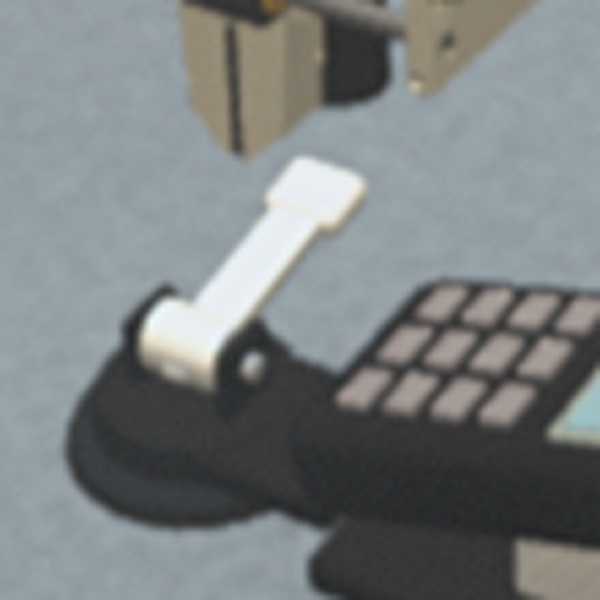

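The paddle centre is at about (238,255), the best match to 1.92 (closed). I'll confirm it with a light touch from above.

```bash
python3 - <<'E'
from h import *
manip.servo_line(P(.006,-.068,.087),vel=.1)
manip.servo_line(P(.006,-.068,.062),vel=.08)
for z in np.arange(.060,.0525,-.001):
    manip.servo_line(P(.006,-.068,z),vel=.02)
    f=np.mean([manip.current_force() for _ in range(3)],0); print(z,manip.current_tool_pos()[2],f,manip.current_clock())
    if f[2]>6: break
manip.servo_line(P(.006,-.068,.16),vel=.12)
manip.servo_line(P(.006,-.2,.25),vel=.25)
print(manip.current_clock(),manip.current_force())
for n in("side","top"):
    cv2.imwrite(f"pics/{n}3.png",viewer.get_image(n)[:,:,::-1])
t=cv2.imread("pics/top3.png");s=cv2.imread("pics/side3.png")
cv2.imwrite("pics/z3.png",np.hstack([t[:,130:430],s[100:][:,:].copy() if 0 else s[:,150:460]]))
cv2.imwrite("pics/zz3.png",cv2.resize(s[220:330,180:290],(600,600),interpolation=cv2.INTER_CUBIC))
E
```

```text
0.06 0.06015218135930539 [ 0.0805 -0.047   0.0378] 11.15
0.059 0.05906335475744992 [-0.043  -0.9969  0.8193] 11.4
0.057999999999999996 0.05796719763923898 [ 0.0768  0.1088 -0.7414] 11.65
0.056999999999999995 0.05693171224066765 [-1.2176 -1.211   0.4116] 11.9
0.055999999999999994 0.05600525679060013 [-0.2995  1.4896 -1.0283] 12.15
0.05499999999999999 0.05546539989045761 [-1.4093 -0.4933  3.8629] 12.4
0.05399999999999999 0.055123587817313885 [-3.0988 -1.5096 11.2016] 12.65
14.475 [ 0.1758  0.3573 -1.0736]
```

View pics/z3.png

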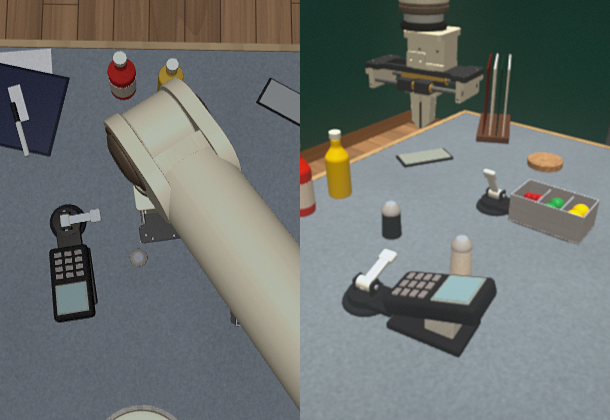

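View pics/zz3.png

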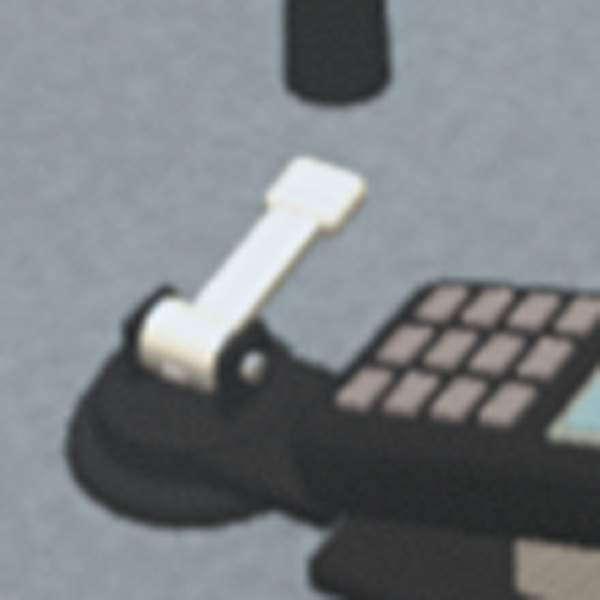

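The terminal's lever lies closed on the -y side, with the paddle still at about (238,255) in the side view. The finger met it at z = 0.055, where a fully closed paddle should be. The caddy's lever is still open (side view, about (341,178)), nothing else has moved, and the arm is clear.

```bash
python3 - <<'E'
from h import *
manip.hand_in(); print(manip.current_clock())
E
```

```text
the job is handed in; nothing more can be done
the job is handed in; nothing more can be done
```

The card terminal is locked: I pushed its lever over the high point with the shut fingers and it snapped closed. I handed the job in at about 14.5 s of the 32 s, with the arm clear of everything.

- **Pushing the lever:** the highest force I read was about 6.5 N, and it fell to zero once the lever passed its high point.
- **Fully closed:** a light touch from above met a firm stop at z = 0.055 m, where a fully closed paddle should be. That touch read about 11 N. The paddle in the side view did not move between before and after the touch. It sat 2–3 px from the predicted position for 1.92 rad, which was the nearest of the angles I checked.
- **Caddy:** in the last side view its lever is still open. The arm hid it in the last top view, so that check comes from one camera only.
- **Everything else:** nothing else in view moved.

No check failed. The hand-in reported no verdict.

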